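Set the indexing dial to the vernier line and clamp it

ROBOT

A 6-joint arm with a two-finger parallel gripper is mounted at the origin on a cart in front of the work surface, level with it; the furniture and walls round the work are solid. World frame = base frame: x ahead of the robot, y to its left, z up, the work surface at z = 0. Lengths are in m, angles in rad, forces in N, time in s.
With the tool pointing down it reaches from about 0.4 to 0.825 m from the base axis. Payload 7 kg.
Tool frame: the origin (TCP) lies at the centre of the arm's flange, where the gripper is bolted on; the fingertips stand 178 mm ahead of it and the grasp point (between the pads) lies 159 mm ahead of it; z points along the fingers, y is the direction in which the jaws open and shut (so a half turn about z gives the same grasp; the last joint's range is limited). The gripper opens to 88 mm and grips with 3 to 60 N. Pads are 19 mm wide; open, the fingers measure 130 mm over their backs; the gripper's body (78 mm by 193 mm) begins 47 mm behind the grasp point.
Start: joints at [-1.033, 0.359, 0.012, 0, -1.224, -0.288], TCP at [0.167, -0.654, 0.405] pointing down, gripper open.
Joint ranges: [-3.07, 3.07], [-1.43, 2.12], [-1.02, 1.25], [-3.03, 1.67], [-3.05, -0], [-3.03, 3.03]. Speed limits (rad/s): [2.39, 2.39, 3.01, 3.14, 3.14, 3.14].

INTERFACE

Orientations are given as [roll, pitch, yaw] about the fixed x, y, z axes, in that order (R = Rz(yaw) Ry(pitch) Rx(roll)).
In Python, from station import * gives the robot as it stands.
- The arm moves only by the tool send_rows, never from a script. Its argument "motion" is a list of rows, each an object with "offset": the shift along the tool's x, y, z in cm, a list of three; "turn": the turn about the tool's z in degrees. In form: [{"offset": [x, y, z], "turn": turn}, ...]. A call has 1 to 8 rows; each row is the pose to reach, as a shift and turn from the pose commanded when the call began, along the tool's axes at that moment; what a row does not reach only later rows make up. A row lasts 1/10 s, in which the tool goes at most 50 mm and 8.59 degrees, less where a joint would pass 70% of its speed; a pose out of reach is approached as far as the arm can. A call with a gripper value outside its range is refused whole. "hand" is the opening, from -1 (shut) to 1 (fully open), set as the call begins (left out, the last holds). The fingers move at their own pace and stop on an object; "squeeze" is the grip in N (left out, the last holds). Time passes only in rows, so rows that repeat a pose let the fingers close. It gives the time, the measured TCP pose, the force and the opening at its end, in the units of the state.
- get_state(): the state, without advancing time (a new reading comes with each control period).
- grab_frame(name): name is "scene" or "top" or "wrist"; returns a dict with "frame" (420x560x3 uint8, blue, green, red), "range_z" (420x560 float32, m along the optical axis (not along the pixel's ray), 0 where there is no reading), "vertical_fov" (degrees; the focal length in pixels is half the picture's height over the tangent of half this angle, whatever the lens; pixels are square), "cx", "cy" (the principal point, pixels), "cam_to_world" (4x4, takes a point from camera to world coordinates). Camera axes: x right, y up, looking along -z (the intrinsics and any distortion apply to the point x, -y, -z); pixel columns grow to the right and rows downward; lengths in m; the calibration is good to about 2 mm. A picture is of the moment at which its call begins.
- job_done(): hands the job in, once; it reports no verdict.
The state is a dict: "t": time; "q": joint angles; "qd": joint speeds; "joint_efforts": joint torques, N m; "eef_pos": TCP position; "ee_rot": TCP orientation; "force": force on the tool from outside, world axes, zero at the start; "moment": the same for the moment, N m; "width": finger opening in m.
Only numpy, scipy, OpenCV 4.12 (cv2) and the standard library are available. Lean on these libraries where they do the work, as an engineer would, in place of code of your own. Each camera call takes 0.05 s, during which the arm holds its last target. There are 200 camera calls.

TASK

Turn the round indexing dial by pushing its upright finger peg, until the arrowed index line on the dial lines up with the long middle line of the vernier plate on the rim. Then push the clamp lever beside the dial round to its stop, leaving the dial on the line. Only push with the fingers: grasp and lift nothing, leave the valve body standing in the middle of the dial, and do not disturb the things lying around.

Things in the scene. Friction and masses are not known exactly. Their poses are not given: they have to be found in the camera images.
- index_fixture: Grey indexing fixture screwed to the bench: foot plate 200 x 250 x 12 mm, on it a round body of radius 94 mm whose top, the graduated rim, is 34 mm above the bench. Does not move. Origin on the bench under the dial's axis; own -x is the front, the foot plate runs from y = -150 to +100 mm.
- dial_centre (a point): Centre of the dial's top face, on the dial's vertical axis, 42 mm above the bench. The dial is an aluminium disc of radius 68 mm, 8 mm thick, that turns freely without end either way against light friction (about 0.12 N m) and stays where it is left.
- index_mark (a point): Outer end of the dial's only engraved line (arrowed, black, radial), 70 mm from the dial's axis, at the height of its top face. Turns with the dial.
- peg_top (a point): Top of the steel finger peg, an upright pin on the dial, 13 mm in diameter (20 mm collar in the lowest 4 mm), 35 mm high above the dial's face, its top 77 mm above the bench; 54 mm from the dial's axis, exactly opposite the index mark. Push it sideways, either way round.
- target_line (a point): Inner end of the long middle line of the steel vernier plate, 70 mm from the dial's axis at the height of the dial's face: the point where the index mark has to stand. The plate is a curved strip fixed on the rim, 22 mm wide, reaching 24 degrees to either side of this line and flush with the dial's face (42 mm above the bench), with three short lines either side. It does not move; it is set at a different place on the front half of the rim each time.
- clamp_lever (a joint): Angle of the clamp lever about its vertical pivot: 0 = fully open, pointing away from the dial; grows as the lever turns clockwise seen from above, until its stop at 1.2 rad = clamped. Stays where it is left (friction about 0.12 N m).
- lever_pivot (a point): Top of the lever's pivot, 45 mm above the bench, 122 mm from the dial's axis to the fixture's own -y side; boss radius 13 mm.
- lever_post (a point): Top of the upright round black knob at the lever's end, 15 mm in diameter at the top (12 mm below), its top 75 mm above the bench; 55 mm from the pivot. The flat arm below it has its upper face 40 mm above the bench. Push the knob sideways.
- valve_centre (a point): Centre of the grey valve body, a loose upright cylinder 30 mm in diameter and 46 mm high standing in a 5 mm high nest ring (42 mm across) at the middle of the dial, its top 88 mm above the bench; it rides round with the dial.
- gauge_block_1: Loose steel gauge block 35 x 30 x 9 mm in front of the fixture; leave alone. Origin at the centre of its underside.
- test_ring: Loose stepped steel ring 36 mm across, 16 mm high, in front of the fixture; leave alone. Origin at the centre of its underside.
- loupe: Loose black eyepiece loupe, 39 mm across, 34 mm high, to the left of the fixture; leave alone. Origin at the centre of its underside.
- screwdriver_1: Loose red screwdriver 169 mm long, 18 mm thick, lying behind the fixture; leave alone. Origin at the centre of its underside.
- parts_cup_1: Loose small white parts cup, 56 mm across, 28 mm high, in front of the fixture; leave alone. Origin at the centre of its underside.
- dial (a joint): Angle of the dial, growing counter-clockwise seen from above; 0 puts the index mark at the fixture's own front (-x). Unlimited, so it may read more than a full turn.
- valve_body: The same valve body; origin at the centre of its underside.
Mind the look-alikes: they are no part of the job. Of the things that look like the valve_body, the largest one is meant.

How it is judged:
By the outcome, as a careful person would: the job done as asked, in the order asked, and still so for the second after the job is handed in, with the robot touching nothing.
It also fails if it takes over 64 s, if anything falls off the work surface, if the arm or the gripper's body presses on something with over 40 N, if the wrist force passes 120 N, or if a joint passes its speed limit or range.

## Working session

There is one attempt and no reset: what is moved stays moved. The work goes in short steps, Python scripts to look and compute and a tool call to move; the robot and the scene stay as the last step left them, time stands still between calls to the robot, and variables do not carry over. Pictures are saved under pics/ and viewed, about 8 in all and at most 12, crops included, and the job is handed in when it is done.

Besides the shell and the picture viewer there is one more tool, called after "Request:" as name(argument=value, ...), one argument or row to a line, values as JSON. send_rows: Moves the arm, as the interface text tells. Its arguments: {"type":"object","properties":{"motion":{"type":"array"},"hand":{"type":"number"},"squeeze":{"type":"number"}},"required":["motion"]}

```bash
ls; mkdir -p pics
cat > h.py <<'E'
from station import *
import numpy as np, cv2
def cam(f):
    F=f["frame"].shape[0]/2/np.tan(np.radians(f["vertical_fov"])/2); return F,f["cx"],f["cy"],np.array(f["cam_to_world"])
def at_z(f,u,v,z):
    F,cx,cy,T=cam(f); d=T[:3,:3]@np.array([(u-cx)/F,-(v-cy)/F,-1]); o=T[:3,3]; return o+d*(z-o[2])/d[2]
def by_depth(f,u,v):
    F,cx,cy,T=cam(f); r=f["range_z"][int(v),int(u)]; return T[:3,:3]@(np.array([(u-cx)/F,-(v-cy)/F,-1])*r)+T[:3,3]
def proj(f,p):
    F,cx,cy,T=cam(f); c=T[:3,:3].T@(np.array(p)-T[:3,3]); return cx+F*c[0]/-c[2], cy-F*c[1]/-c[2]
E
python3 - <<'E'
from h import *
import pickle
for n in ["top","scene"]:
    f=grab_frame(n); pickle.dump(f,open(n+".pkl","wb")); cv2.imwrite(f"pics/{n}0.png",f["frame"])
    print(n,{k:v for k,v in f.items() if k not in("frame","range_z")})
print(get_state())
E
```

```text
pics
top {'vertical_fov': 46.249190342964994, 'cx': 283.32455873444763, 'cy': 206.78672337792077, 'cam_to_world': array([[ 0.07504824,  0.97390907, -0.21417024,  0.35004666],
       [-0.9971781 ,  0.07288789, -0.01797769, -0.00801895],
       [-0.00189822,  0.21491507,  0.9766309 ,  0.90092924],
       [ 0.        ,  0.        ,  0.        ,  1.        ]])}
scene {'vertical_fov': 48.46639597091505, 'cx': 280.9697485713866, 'cy': 210.05426013062885, 'cam_to_world': array([[-0.7109829 ,  0.43330992, -0.55384639,  0.04855421],
       [-0.70318896, -0.44407731,  0.55526627,  0.50946019],
       [-0.00534823,  0.78424349,  0.62043013,  0.62969105],
       [ 0.        ,  0.        ,  0.        ,  1.        ]])}
{'t': 0.1, 'q': array([-1.03293072e+00,  3.59309391e-01,  1.11860676e-02, -3.24448833e-04,
       -1.22410857e+00, -2.88105084e-01]), 'qd': array([ 0.0009072 , -0.00046689,  0.00253477,  0.00040954,  0.00014643,
       -0.0014037 ]), 'joint_efforts': array([-2.08824531e-03, -5.84164202e+01,  2.93748432e+01,  7.01557651e+00,
        1.00290249e-02, -5.39653570e-05]), 'eef_pos': array([ 0.16680572, -0.65389363,  0.40383261]), 'ee_rot': array([ 3.14012958e+00, -1.15484129e-04, -2.89194251e+00]), 'force': array([-0.31899421, -0.17275959, -0.26782124]), 'moment': array([-0.00535703, -0.001351  ,  0.02064599]), 'width': 0.0879021445821226}
```

View pics/top0.png

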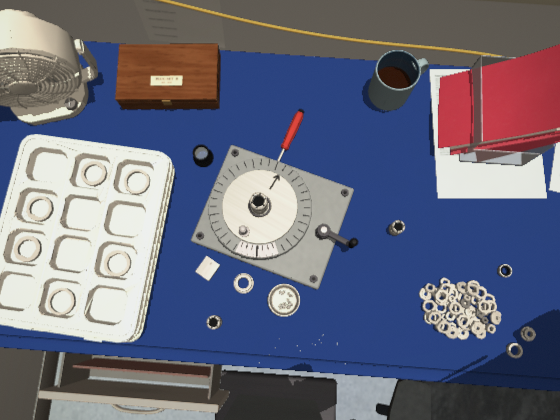

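View pics/scene0.png

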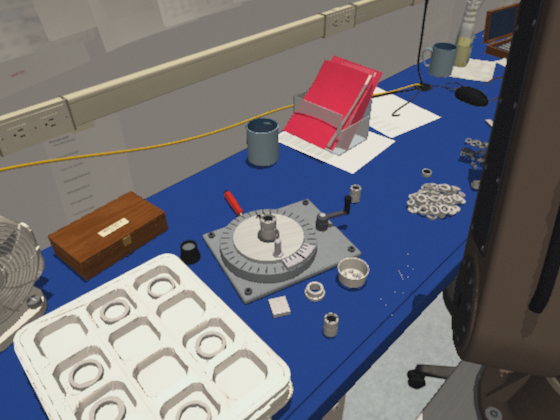

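The top view shows the valve body on the dial at about (259,204), the peg at (243,231), the index arrow at (276,180) and the vernier at (258,250). The lever pivot is at (323,231) and the knob at (352,243). Look-alikes for the valve are the small bodies at (398,227) and (214,322); the dial's own, at (259,204), is the largest. Next is one close crop to check this.

Run:
```python
from h import *
import pickle
f=pickle.load(open("top.pkl","rb"))
c=f["frame"][140:290,185:365]; cv2.imwrite("pics/crop1.png",cv2.resize(c,None,fx=4,fy=4,interpolation=cv2.INTER_CUBIC))
# screws as fixture reference (foot plate, z=.012)
for n,u,v,z in [("s1",235,152,.012),("s2",346,192,.012),("s3",314,279,.012),("s4",200,236,.012),("valve",259,202,.088),("peg",243,231,.077),("pivot",323,231,.045),("knob",352,243,.075),("mark",278,176,.042),("line",257.5,246,.042)]:
    print(n,at_z(f,u,v,z).round(4),by_depth(f,u,v).round(4))
```

```text
s1 [0.6443 0.1078 0.012 ] [0.6434 0.1074 0.0148]
s2 [ 0.5818 -0.106   0.012 ] [ 0.5801 -0.1052  0.0186]
s3 [ 0.4169 -0.0564  0.012 ] [ 0.4165 -0.0561  0.0176]
s4 [0.4791 0.1561 0.012 ] [0.4784 0.1552 0.0171]
valve [0.5335 0.0487 0.088 ] [0.5346 0.049  0.0833]
peg [0.4837 0.0722 0.077 ] [0.484  0.0724 0.0751]
pivot [ 0.4994 -0.0653  0.045 ] [ 0.4992 -0.0652  0.0458]
knob [ 0.4773 -0.1134  0.075 ] [ 0.478  -0.114   0.0703]
mark [0.5947 0.0217 0.042 ] [0.5944 0.0217 0.0429]
line [0.4646 0.0478 0.042 ] [0.4645 0.0477 0.0433]
```

View pics/crop1.png

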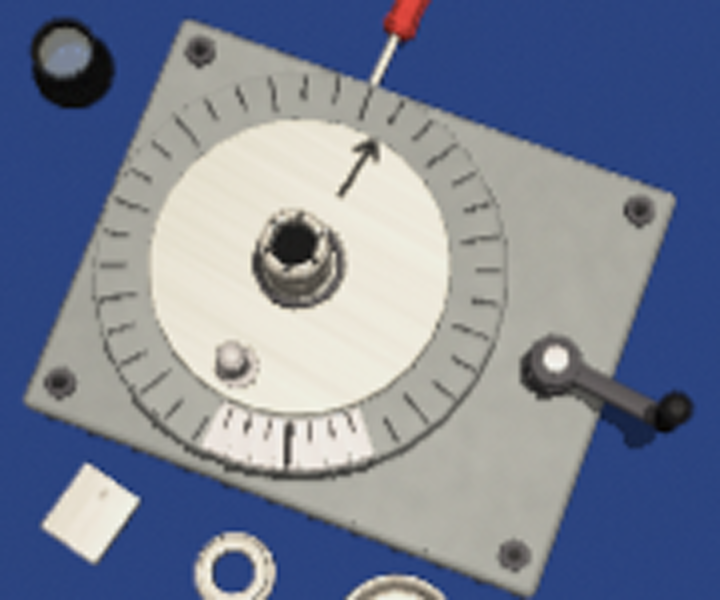

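The crop confirms the choice: the valve is at crop (297,255) and the peg top at (233,352). The arrow tip is at (376,142), the long line's inner end at (289,420), the pivot at (558,358) and the knob at (672,410). The peg is at about 154° and has to go to about 1°, so I'll turn it clockwise through about 153°. The fingers will loosely straddle the peg, with the tool yaw following. First I move to hover.

Request:
send_rows(
  motion=[
    {"offset": [-4, 4, 0], "turn": -8},
    {"offset": [-7, 8, 0], "turn": -16},
    {"offset": [-10, 12, 0], "turn": -24},
    {"offset": [-13, 16, 0], "turn": -32},
    {"offset": [-16, 20, 0], "turn": -40},
    {"offset": [-19, 24, 0], "turn": -48},
    {"offset": [-22, 28, 0], "turn": -56},
    {"offset": [-25, 32, 0], "turn": -64},
  ],
  hand=-0.1,
)

```text
t: 0.9
eef_pos: [0.3275, -0.2863, 0.4046]
ee_rot: [-3.141, 0.0, -1.769]
force: [1.4, -0.0, -0.2]
width: 0.0399
```

```bash
cat >> h.py <<'E'
def to(x,y,z,yawdeg):
    s=get_state(); p=np.array(s["eef_pos"]); w=s["ee_rot"][2]; d=np.array([x,y,z])-p
    X=np.array([np.cos(w),np.sin(w)]);Y=np.array([np.sin(w),-np.cos(w)])
    print("t",round(s["t"],2),"pos",p.round(4),"yaw",round(np.degrees(w),2),"F",np.round(s["force"],1),"width",round(s["width"],4),"q",np.round(s["q"],2))
    print("offset cm",np.round([d[:2]@X*100,d[:2]@Y*100,-d[2]*100],2),"turn",round(-((yawdeg-np.degrees(w)+180)%360-180),1))
E
python3 - <<'E'
from h import *
import pickle
to(.489,.0725,.30,-26)
f=pickle.load(open("top.pkl","rb"))
# refine with disc outline: bright disc / rim
P=lambda u,v,z:at_z(f,185+(u+.5)/4-.5,140+(v+.5)/4-.5,z)
sc=[P(*a,.012) for a in[(201,52),(639,210),(515,553),(60,382)]]
m=np.mean(sc,0); u=(sc[0]+sc[3]-sc[1]-sc[2]); u/=np.linalg.norm(u); c=m+.025*u; print("centre screws",c,"yaw",np.degrees(np.arctan2(-u[0],u[1])))
for n,a,z in [("disc mid",(300,266),.042),("line",(289,420),.042),("lineouter",(288,467),.042),("tip",(376,142),.042),("tail",(340,196),.042),("peg",(233,352),.077),("pivot",(558,357),.045),("knob",(672,408),.075)]:
    p=P(*a,z); d=p-c; print(n,p.round(4),"r",np.hypot(*d[:2]).round(4),"ang",np.degrees(np.arctan2(d[1],d[0])).round(1))
E
```

```text
t 0.9 pos [ 0.3275 -0.2863  0.4046] yaw -101.38 F [ 1.4 -0.  -0.2] width 0.0399 q [-0.26 -0.05 -0.48 -0.   -1.14  0.06]
offset cm [-38.36  -8.75  10.46] turn -75.4
centre screws [0.53797765 0.05067588 0.012     ] yaw -16.27865950893088
disc mid [0.5364 0.0502 0.042 ] r 0.0016 ang -161.6
line [0.467  0.0491 0.042 ] r 0.071 ang -178.7
lineouter [0.4463 0.0477 0.042 ] r 0.0917 ang -178.1
tip [0.5964 0.0207 0.042 ] r 0.0657 ang -27.1
tail [0.57   0.0349 0.042 ] r 0.0357 ang -26.2
peg [0.4894 0.073  0.077 ] r 0.0534 ang 155.3
pivot [ 0.5033 -0.067   0.045 ] r 0.1227 ang -106.4
knob [ 0.4797 -0.1143  0.075 ] r 0.175 ang -109.4
```

Request:
send_rows(
  motion=[
    {"offset": [-5, -1.1, 1.3], "turn": -8},
    {"offset": [-10, -2.2, 2.6], "turn": -16},
    {"offset": [-15, -3.3, 3.9], "turn": -24},
    {"offset": [-20, -4.4, 5.2], "turn": -32},
    {"offset": [-24, -5.5, 6.5], "turn": -40},
    {"offset": [-28, -6.6, 7.8], "turn": -48},
    {"offset": [-32, -7.7, 9], "turn": -56},
    {"offset": [-35, -8.2, 10], "turn": -64},
  ],
)

```text
t: 1.7
eef_pos: [0.4795, 0.0403, 0.3038]
ee_rot: [3.141, 0.0, -0.651]
force: [0.6, -0.7, 0.3]
width: 0.0392
```

```bash
python3 -c "
from h import *
to(.489,.0725,.30,-26)"
```

```text
t 1.7 pos [0.4795 0.0403 0.3038] yaw -37.28 F [ 0.6 -0.7  0.3] width 0.0392 q [ 0.49  0.13 -0.54  0.   -0.89  0.43]
offset cm [-1.19 -3.14  0.38] turn -11.3
```

Request:
send_rows(
  motion=[
    {"offset": [-1.2, -3.1, 0], "turn": -8},
    {"offset": [-1.2, -3.1, 0], "turn": -11.3},
    {"offset": [-1.2, -3.1, 0], "turn": -11.3},
    {"offset": [-1.2, -3.1, 0], "turn": -11.3},
  ],
)

```text
t: 2.1
eef_pos: [0.4878, 0.0696, 0.3044]
ee_rot: [3.141, 0.001, -0.463]
force: [0.0, 0.3, -0.9]
width: 0.0394
```

Run:
```python
from h import *
import pickle
to(.489,.0725,.228,-26)
f=grab_frame("wrist"); pickle.dump(f,open("wrist1.pkl","wb")); cv2.imwrite("pics/wrist1.png",f["frame"]); print(np.array(f["cam_to_world"]).round(3))
```

```text
t 2.1 pos [0.4878 0.0696 0.3044] yaw -26.5 F [ 0.   0.3 -0.9] width 0.0394 q [ 0.54  0.15 -0.52 -0.   -0.9   0.57]
offset cm [-0.02 -0.31  7.64] turn -0.5
[[-0.446  0.864  0.233  0.549]
 [-0.895 -0.431 -0.116  0.039]
 [ 0.001 -0.26   0.966  0.284]
 [ 0.     0.     0.     1.   ]]
```

View pics/wrist1.png

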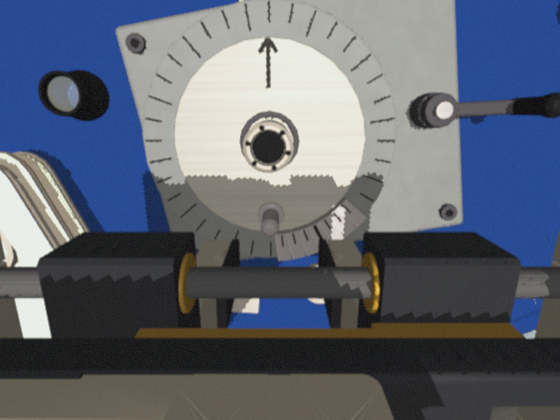

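The wrist view shows the peg at (270,215), between the two open fingers, with the arrow tip at (268,40) and the valve clear of both. I descend so the fingers straddle the peg.

Request:
send_rows(
  motion=[
    {"offset": [0, -0.3, 1.5], "turn": 0},
    {"offset": [0, -0.3, 3], "turn": 0},
    {"offset": [0, -0.3, 4.5], "turn": 0},
    {"offset": [0, -0.3, 6], "turn": 0},
    {"offset": [0, -0.3, 7.2], "turn": 0},
    {"offset": [0, -0.3, 7.6], "turn": 0},
    {"offset": [0, -0.3, 7.6], "turn": 0},
  ],
)

```text
t: 2.85
eef_pos: [0.4893, 0.0719, 0.2285]
ee_rot: [3.141, 0.0, -0.462]
force: [0.4, -0.3, -0.2]
width: 0.0394
```

```bash
python3 -c "
from h import *
to(.489,.0725,.228,-26)
r=5.4
for k in range(1,9):
    a=np.radians(5*k); print(round(r*(1-np.cos(a)),2),round(-r*np.sin(a),2),5*k)"
```

```text
t 2.85 pos [0.4893 0.0719 0.2285] yaw -26.48 F [ 0.4 -0.3 -0.2] width 0.0394 q [ 0.54  0.26 -0.6  -0.   -0.71  0.56]
offset cm [-0.05 -0.04  0.05] turn -0.5
0.02 -0.47 5
0.08 -0.94 10
0.18 -1.4 15
0.33 -1.85 20
0.51 -2.28 25
0.72 -2.7 30
0.98 -3.1 35
1.26 -3.47 40
```

Request:
send_rows(
  motion=[
    {"offset": [0.02, -0.47, 0], "turn": 5},
    {"offset": [0.08, -0.94, 0], "turn": 10},
    {"offset": [0.18, -1.4, 0], "turn": 15},
    {"offset": [0.33, -1.85, 0], "turn": 20},
    {"offset": [0.51, -2.28, 0], "turn": 25},
    {"offset": [0.72, -2.7, 0], "turn": 30},
    {"offset": [0.98, -3.1, 0], "turn": 35},
    {"offset": [1.26, -3.47, 0], "turn": 40},
  ],
)

```text
t: 3.65
eef_pos: [0.5155, 0.0975, 0.2293]
ee_rot: [3.14, 0.0, -1.164]
force: [-4.5, 0.3, 2.4]
width: 0.0396
```

```bash
python3 -c "
from h import *
c=np.array([.5373,.0503]);th=np.radians(180-66.5)
to(c[0]+.054*np.cos(th),c[1]+.054*np.sin(th),.228,-66.5)
f=grab_frame('top'); cv2.imwrite('pics/a.png',cv2.resize(f['frame'][140:290,185:365],None,fx=3,fy=3))"
```

```text
t 3.65 pos [0.5155 0.0975 0.2293] yaw -66.67 F [-4.5  0.3  2.4] width 0.0396 q [ 0.56  0.3  -0.54 -0.   -0.74 -0.15]
offset cm [-0.2  -0.12  0.13] turn -0.2
```

View pics/a.png

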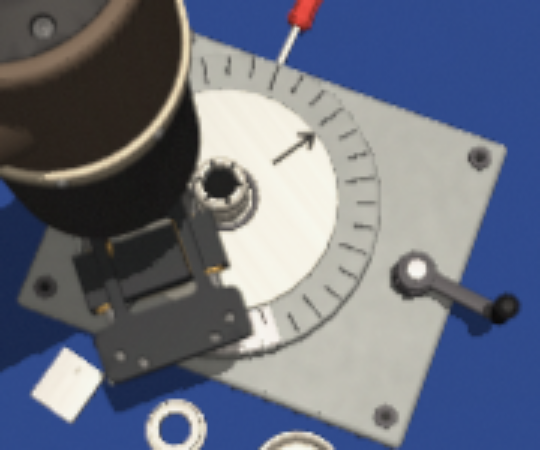

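The crop shows the arrow tip now at (315,135), so the dial is following clockwise and the valve still stands. I continue.

Request:
send_rows(
  motion=[
    {"offset": [-0.1, -0.5, 0.1], "turn": 5},
    {"offset": [-0.1, -1.0, 0.1], "turn": 10},
    {"offset": [0, -1.5, 0.1], "turn": 15},
    {"offset": [0.15, -1.95, 0.1], "turn": 20},
    {"offset": [0.35, -2.4, 0.1], "turn": 25},
    {"offset": [0.55, -2.8, 0.1], "turn": 30},
    {"offset": [0.8, -3.2, 0.1], "turn": 35},
    {"offset": [1.1, -3.55, 0.1], "turn": 40},
  ],
)

```text
t: 4.5
eef_pos: [0.5528, 0.1018, 0.2282]
ee_rot: [3.141, -0.0, -1.859]
force: [-2.5, -0.1, -0.3]
width: 0.0396
```

Request:
send_rows(
  motion=[
    {"offset": [0.02, -0.47, 0], "turn": 5},
    {"offset": [0.08, -0.94, 0], "turn": 10},
    {"offset": [0.18, -1.4, 0], "turn": 15},
    {"offset": [0.33, -1.85, 0], "turn": 20},
    {"offset": [0.51, -2.28, 0], "turn": 25},
    {"offset": [0.72, -2.7, 0], "turn": 30},
    {"offset": [0.98, -3.1, 0], "turn": 35},
    {"offset": [1.26, -3.47, 0], "turn": 40},
  ],
)

```text
t: 5.3
eef_pos: [0.5825, 0.0799, 0.2281]
ee_rot: [3.141, -0.0, -2.558]
force: [-3.4, 1.2, 0.1]
width: 0.0396
```

```bash
python3 -c "
from h import *
c=np.array([.5373,.0503]);th=np.radians(180-146.5)
to(c[0]+.054*np.cos(th),c[1]+.054*np.sin(th),.228,-146.5)
f=grab_frame('wrist'); cv2.imwrite('pics/b.png',f['frame'])"
```

```text
t 5.3 pos [0.5825 0.0799 0.2281] yaw -146.53 F [-3.4  1.2  0.1] width 0.0396 q [ 0.47  0.39 -0.4  -0.   -0.79 -1.45]
offset cm [0.   0.03 0.01] turn -0.0
```

View pics/b.png

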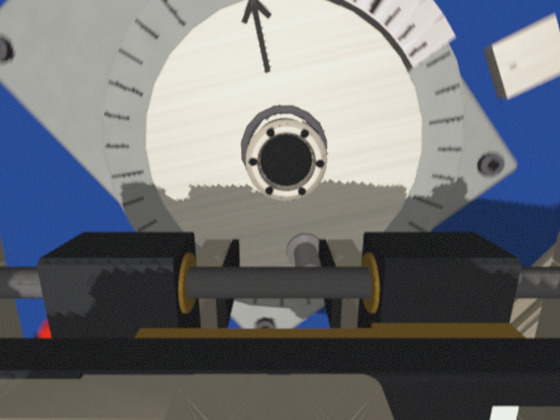

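The wrist view shows the peg at (303,250) against the trailing finger, the arrow tip at (253,3), and the vernier at the upper right, about 45° on. I turn a further 35°, then measure.

Request:
send_rows(
  motion=[
    {"offset": [0.02, -0.47, 0], "turn": 5},
    {"offset": [0.08, -0.94, 0], "turn": 10},
    {"offset": [0.18, -1.4, 0], "turn": 15},
    {"offset": [0.33, -1.85, 0], "turn": 20},
    {"offset": [0.51, -2.28, 0], "turn": 25},
    {"offset": [0.72, -2.7, 0], "turn": 30},
    {"offset": [0.98, -3.1, 0], "turn": 35},
    {"offset": [0.98, -3.1, 0], "turn": 35},
  ],
)

```text
t: 6.15
eef_pos: [0.592, 0.0487, 0.2283]
ee_rot: [3.141, 0.001, 3.118]
force: [-0.1, 0.0, 0.3]
width: 0.0394
```

```bash
python3 -c "
from h import *
import pickle
c=np.array([.5373,.0503]);th=np.radians(180-181.5)
to(c[0]+.054*np.cos(th),c[1]+.054*np.sin(th),.228,-181.5)
f=grab_frame('top');w=grab_frame('wrist');pickle.dump((f,w),open('c.pkl','wb'))
a=cv2.resize(f['frame'][200:262,215:305],None,fx=6,fy=6,interpolation=cv2.INTER_CUBIC); b=cv2.resize(w['frame'][:170,130:430],None,fx=1.8,fy=1.2)
b=cv2.resize(w['frame'][:160,145:415],None,fx=2,fy=1.4) if 0 else w['frame'][:220,20:560]
cv2.imwrite('pics/c.png',np.vstack([a,b]))"
```

```text
t 6.15 pos [0.592  0.0487 0.2283] yaw 178.66 F [-0.1  0.   0.3] width 0.0394 q [ 0.41  0.4  -0.38  0.   -0.79 -2.01]
offset cm [0.07 0.01 0.03] turn 0.2
```

View pics/c.png

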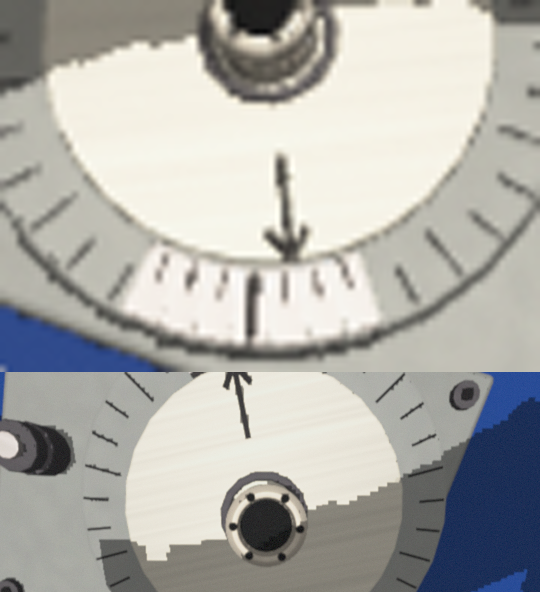

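```bash
cat >> h.py <<'E'
def lines(f,pts,s,u0,v0):
    # intersection-free: angle of each point about centre (several centres), and line-direction angles
    P={k:at_z(f,u0+(u+.5)/s-.5,v0+(v+.5)/s-.5,.042)[:2] for k,(u,v) in pts.items()}
    for c in [(.5373,.0503),(.538,.0507),(.5364,.0502)]:
        print(c,{k:(round(np.degrees(np.arctan2(*(p-c)[::-1]))%360,2),round(np.hypot(*(p-c))*1e3,1)) for k,p in P.items()})
    for a,b in [("tail","tip"),("lin","lout")]: print(a,b,round(np.degrees(np.arctan2(*(P[b]-P[a])[::-1]))%360,2))
E
python3 -c "
from h import *;import pickle
f,w=pickle.load(open('c.pkl','rb'))
lines(f,dict(lin=(253,272),lout=(250,335),tail=(280,157),tip=(290,258)),6,215,200)"
```

```text
(0.5373, 0.0503) {'lin': (np.float64(180.85), np.float64(70.9)), 'lout': (np.float64(181.15), np.float64(89.4)), 'tail': (np.float64(189.5), np.float64(36.7)), 'tip': (np.float64(189.92), np.float64(66.9))}
(0.538, 0.0507) {'lin': (np.float64(181.17), np.float64(71.6)), 'lout': (np.float64(181.39), np.float64(90.1)), 'tail': (np.float64(189.93), np.float64(37.4)), 'tip': (np.float64(190.15), np.float64(67.7))}
(0.5364, 0.0502) {'lin': (np.float64(180.78), np.float64(70.0)), 'lout': (np.float64(181.09), np.float64(88.5)), 'tail': (np.float64(189.58), np.float64(35.8)), 'tip': (np.float64(189.97), np.float64(66.0))}
tail tip 190.42
lin lout 182.26
```

The composite shows the long line at crop (253,272) and the arrow tip at (290,258). About 8.9° clockwise is left, so I push 7.5° slowly and measure again.

Request:
send_rows(
  motion=[
    {"offset": [0.0, -0.24, 0], "turn": 2.5},
    {"offset": [0.05, -0.47, 0], "turn": 5},
    {"offset": [0.1, -0.7, 0], "turn": 7.5},
    {"offset": [0.1, -0.7, 0], "turn": 7.5},
    {"offset": [0.1, -0.7, 0], "turn": 7.5},
  ],
)

```text
t: 6.75
eef_pos: [0.5911, 0.0424, 0.2281]
ee_rot: [3.141, 0.001, 2.99]
force: [0.7, 1.9, 1.1]
width: 0.0393
```

```bash
python3 -c "
from h import *
import pickle
to(.5913,.0503,.228,171.2)
f=grab_frame('top');pickle.dump(f,open('d.pkl','wb'))
cv2.imwrite('pics/d.png',cv2.resize(f['frame'][215:265,230:290],None,fx=10,fy=10,interpolation=cv2.INTER_CUBIC))"
```

```text
t 6.75 pos [0.5911 0.0424 0.2281] yaw 171.3 F [0.7 1.9 1.1] width 0.0393 q [ 0.4   0.39 -0.39  0.   -0.79 -2.12]
offset cm [0.1  0.79 0.01] turn 0.1
```

View pics/d.png

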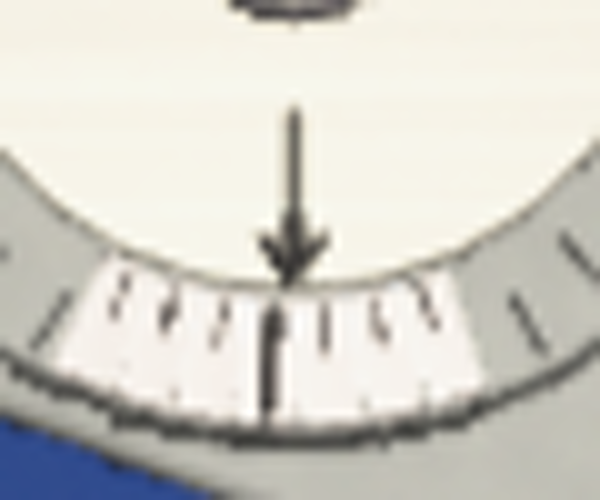

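The arrow tip is at crop (291,283) and the long line's inner end at (272,310), so a little still remains. I compute it to sub-pixel.

```bash
cat >> h.py <<'E'
def dark(f,v,ua,ub):
    g=f["frame"][v,ua:ub+1].astype(float).mean(1); w=np.clip(np.percentile(g,80)-15-g,0,None); return (w*np.arange(ua,ub+1)).sum()/w.sum()
def resid(f,tails=range(227,236),shaft_u=(256,263),lu=(254,259),rows=range(247,255),c=(.5373,.0503),pr=True):
    A=[at_z(f,dark(f,v,*shaft_u),v,.042)[:2] for v in tails]; B=[at_z(f,dark(f,v,*lu),v,.042)[:2] for v in rows]
    r=[]
    for cc in [c,(.538,.0507),(.5364,.0502),(c[0],c[1]+.001)]:
        a=[np.degrees(np.arctan2(*(p-cc)[::-1]))%360 for p in A]; b=[np.degrees(np.arctan2(*(p-cc)[::-1]))%360 for p in B]
        print(cc,"mark",np.mean(a).round(2),"line",np.mean(b).round(2),"diff",(np.mean(a)-np.mean(b)).round(2), (np.mean(a[-3:])-np.mean(b[:3])).round(2))
    for X in (A,B):
        p=np.polyfit(*np.array(X).T,1); print("slope angle",np.degrees(np.arctan(p[0])).round(2),"y at c.x",np.polyval(p,c[0]).round(4))
E
python3 -c "
from h import *;import pickle
f=pickle.load(open('d.pkl','rb'))
lines(f,dict(lin=(272,310),lout=(267,412),tail=(294,110),tip=(291,283)),10,230,215)
print([round(dark(f,v,256,263),2) for v in range(226,244)],[round(dark(f,v,254,260),2) for v in range(245,257)])
resid(f)"
```

```text
(0.5373, 0.0503) {'lin': (np.float64(180.92), np.float64(72.0)), 'lout': (np.float64(181.17), np.float64(90.0)), 'tail': (np.float64(183.09), np.float64(36.2)), 'tip': (np.float64(183.48), np.float64(67.1))}
(0.538, 0.0507) {'lin': (np.float64(181.22), np.float64(72.7)), 'lout': (np.float64(181.41), np.float64(90.7)), 'tail': (np.float64(183.66), np.float64(36.9)), 'tip': (np.float64(183.78), np.float64(67.8))}
(0.5364, 0.0502) {'lin': (np.float64(180.85), np.float64(71.1)), 'lout': (np.float64(181.12), np.float64(89.1)), 'tail': (np.float64(183.01), np.float64(35.3)), 'tip': (np.float64(183.44), np.float64(66.2))}
tail tip 183.94
lin lout 182.18
[np.float64(258.86), np.float64(258.86), np.float64(258.86), np.float64(258.86), np.float64(258.84), np.float64(258.85), np.float64(258.85), np.float64(258.85), np.float64(258.86), np.float64(258.86), np.float64(258.86), np.float64(258.86), np.float64(258.9), np.float64(258.26), np.float64(258.77), np.float64(258.56), np.float64(258.67), np.float64(258.43)] [np.float64(256.92), np.float64(256.88), np.float64(256.84), np.float64(256.8), np.float64(256.45), np.float64(256.42), np.float64(256.39), np.float64(256.38), np.float64(256.38), np.float64(256.38), np.float64(256.36), np.float64(256.25)]
(0.5373, 0.0503) mark 183.25 line 181.05 diff 2.2 2.37
(0.538, 0.0507) mark 183.7 line 181.32 diff 2.38 2.47
(0.5364, 0.0502) mark 183.19 line 180.99 diff 2.2 2.38
(0.5373, 0.0513) mark 184.51 line 181.76 diff 2.75 2.73
slope angle 4.9 y at c.x 0.0516
slope angle 1.22 y at c.x 0.0505
```

Request:
send_rows(
  motion=[
    {"offset": [0.0, -0.11, 0], "turn": 1.2},
    {"offset": [0.0, -0.22, 0], "turn": 2.4},
    {"offset": [0.0, -0.22, 0], "turn": 2.4},
    {"offset": [0.0, -0.22, 0], "turn": 2.4},
  ],
)

```text
t: 7.2
eef_pos: [0.5906, 0.0399, 0.2278]
ee_rot: [3.141, 0.001, 2.945]
force: [1.7, 2.6, 1.9]
width: 0.0393
```

```bash
python3 -c "
from h import *
import pickle
to(.5913,.0503,.228,169)
f=grab_frame('top');pickle.dump(f,open('e.pkl','wb'))
cv2.imwrite('pics/e.png',cv2.resize(f['frame'][215:265,230:290],None,fx=10,fy=10,interpolation=cv2.INTER_CUBIC))
print([round(float(dark(f,v,253,261)),2) for v in range(226,244)],[round(float(dark(f,v,254,260)),2) for v in range(245,257)])
resid(f,shaft_u=(253,261))"
```

```text
t 7.2 pos [0.5906 0.0399 0.2278] yaw 168.73 F [1.7 2.6 1.9] width 0.0393 q [ 0.4   0.39 -0.39  0.   -0.79 -2.17]
offset cm [ 0.13  1.03 -0.02] turn -0.3
[258.24, 258.01, 257.86, 257.85, 257.86, 257.77, 257.61, 257.55, 257.56, 257.43, 257.35, 257.34, 257.03, 257.3, 257.22, 257.24, 257.0, 256.66] [256.92, 256.88, 256.84, 256.8, 256.44, 256.42, 256.39, 256.38, 256.38, 256.38, 256.37, 256.23]
(0.5373, 0.0503) mark 180.77 line 181.05 diff -0.28 -0.28
(0.538, 0.0507) mark 181.25 line 181.32 diff -0.07 -0.14
(0.5364, 0.0502) mark 180.66 line 180.99 diff -0.33 -0.31
(0.5373, 0.0513) mark 182.03 line 181.76 diff 0.27 0.09
slope angle 1.08 y at c.x 0.0505
slope angle 1.24 y at c.x 0.0506
```

The arrow and line directions (1.08° and 1.24°) now agree, with the residual within about 0.3°. I open a gap to the peg, then lift straight up.

Request:
send_rows(
  motion=[
    {"offset": [0, 0.4, 0], "turn": 0},
    {"offset": [0, 0.9, 0], "turn": 0},
    {"offset": [0, 1.2, 0], "turn": 0},
    {"offset": [0, 1.2, 0], "turn": 0},
    {"offset": [0, 1.2, -2], "turn": 0},
    {"offset": [0, 1.2, -4], "turn": 0},
    {"offset": [0, 1.2, -6], "turn": 0},
    {"offset": [0, 1.2, -8], "turn": 0},
  ],
)

```text
t: 8.05
eef_pos: [0.5925, 0.0515, 0.3083]
ee_rot: [-3.141, -0.001, 2.945]
force: [0.6, -0.8, -0.2]
width: 0.039
```

```bash
python3 -c "
from h import *
to(.4795,-.115,.308,-116.5)"
```

```text
t 8.05 pos [0.5925 0.0515 0.3083] yaw 168.72 F [ 0.6 -0.8 -0.2] width 0.039 q [ 0.42  0.31 -0.3  -0.   -0.97 -2.18]
offset cm [  7.82 -18.54   0.03] turn -74.8
```

Request:
send_rows(
  motion=[
    {"offset": [1, -2.5, 0], "turn": -8},
    {"offset": [2, -5, 0], "turn": -16},
    {"offset": [3, -7.5, 0], "turn": -24},
    {"offset": [4, -10, 0], "turn": -32},
    {"offset": [5.2, -12.5, 0], "turn": -40},
    {"offset": [6.4, -15, 0], "turn": -48},
    {"offset": [7.2, -17, 0], "turn": -56},
    {"offset": [7.8, -18.5, 0], "turn": -64},
  ],
)

```text
t: 8.85
eef_pos: [0.4788, -0.1155, 0.3077]
ee_rot: [3.141, -0.0, -2.216]
force: [0.8, 0.6, 1.1]
width: 0.0396
```

```bash
python3 -c "
from h import *;import pickle
to(.4795,-.115,.308,-116.5)
f=grab_frame('top');pickle.dump(f,open('g.pkl','wb'))
resid(f,shaft_u=(253,261))
print([round(float(dark(f,v,253,261)),2) for v in range(226,244)])"
```

```text
t 8.85 pos [ 0.4788 -0.1155  0.3077] yaw -126.99 F [0.8 0.6 1.1] width 0.0396 q [ 0.16  0.15 -0.52 -0.   -0.91 -0.81]
offset cm [-0.09 -0.02 -0.03] turn -10.5
(0.5373, 0.0503) mark nan line 180.28 diff nan nan
(0.538, 0.0507) mark nan line 180.56 diff nan nan
(0.5364, 0.0502) mark nan line 180.21 diff nan nan
(0.5373, 0.0513) mark nan line 180.99 diff nan nan
 ** On entry to DLASCL parameter number  4 had an illegal value
 ** On entry to DLASCL parameter number  4 had an illegal value
 ** On entry to DLASCL parameter number  4 had an illegal value
 ** On entry to DLASCL parameter number  4 had an illegal value
 ** On entry to DLASCL parameter number  5 had an illegal value
 ** On entry to DLASCL parameter number  4 had an illegal valueh.py:23: RuntimeWarning: invalid value encountered in scalar divide
  g=f["frame"][v,ua:ub+1].astype(float).mean(1); w=np.clip(np.percentile(g,80)-15-g,0,None); return (w*np.arange(ua,ub+1)).sum()/w.sum()
Traceback (most recent call last):
  File "h.py", line 31, in resid
    p=np.polyfit(*np.array(X).T,1); print("slope angle",np.degrees(np.arctan(p[0])).round(2),"y at c.x",np.polyval(p,c[0]).round(4))
numpy.linalg.LinAlgError: SVD did not converge in Linear Least Squares
```

```bash
python3 -c "
from h import *;import pickle
f=pickle.load(open('g.pkl','rb'));w=grab_frame('wrist')
cv2.imwrite('pics/g.png',np.hstack([cv2.resize(f['frame'][150:300,190:370],(400,333)),cv2.resize(w['frame'],(400,300))[:333] if 0 else cv2.copyMakeBorder(cv2.resize(w['frame'],(400,300)),0,33,0,0,0)]))"
```

```text
(no output)
```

View pics/g.png

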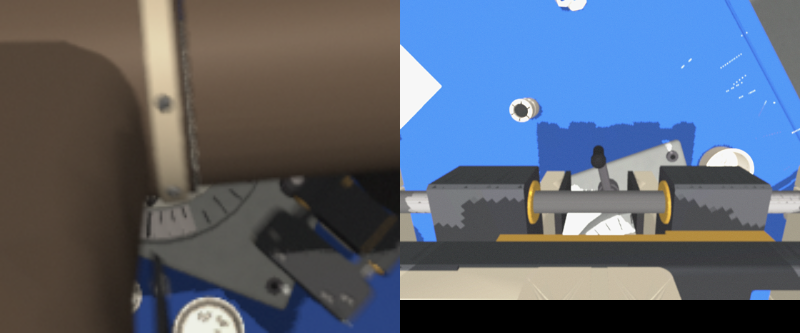

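The wrist half of the picture shows the knob at (598,155), centred between the fingers. The look-alike at (522,108) is well clear. The arm hides the dial in the top view. I align the yaw and descend.

Request:
send_rows(
  motion=[
    {"offset": [0, 0, 1], "turn": -5},
    {"offset": [0, 0, 2], "turn": -10},
    {"offset": [0, 0, 3.5], "turn": -10},
    {"offset": [0, 0, 5], "turn": -10},
    {"offset": [0, 0, 6.5], "turn": -10},
    {"offset": [0, 0, 7.5], "turn": -10},
    {"offset": [0, 0, 7.7], "turn": -10},
    {"offset": [0, 0, 7.7], "turn": -10},
  ],
)

```text
t: 9.75
eef_pos: [0.4802, -0.1143, 0.2306]
ee_rot: [3.141, -0.0, -2.048]
force: [0.1, 0.6, 0.5]
width: 0.0392
```

Request:
send_rows(
  motion=[
    {"offset": [-0.02, 0.47, 0], "turn": 5},
    {"offset": [-0.08, 0.94, 0], "turn": 10},
    {"offset": [-0.18, 1.4, 0], "turn": 15},
    {"offset": [-0.33, 1.85, 0], "turn": 20},
    {"offset": [-0.51, 2.28, 0], "turn": 25},
    {"offset": [-0.72, 2.7, 0], "turn": 30},
    {"offset": [-0.98, 3.1, 0], "turn": 35},
    {"offset": [-1.26, 3.47, 0], "turn": 40},
  ],
)

```text
t: 10.55
eef_pos: [0.4545, -0.0878, 0.2314]
ee_rot: [-3.141, -0.001, -2.75]
force: [-1.5, -5.6, 1.7]
width: 0.0392
```

```bash
python3 -c "
from h import *
c=np.array([.5033,-.067]);th=np.radians(-156.5)
to(c[0]+.055*np.cos(th),c[1]+.055*np.sin(th),.23,-156.5)"
```

```text
t 10.55 pos [ 0.4545 -0.0878  0.2314] yaw -157.54 F [-1.5 -5.6  1.7] width 0.0392 q [ 0.24  0.21 -0.67  0.   -0.7  -1.42]
offset cm [ 0.19 -0.04  0.14] turn -1.0
```

Request:
send_rows(
  motion=[
    {"offset": [0.05, 0.45, 0.1], "turn": 5},
    {"offset": [0.02, 0.9, 0.1], "turn": 10},
    {"offset": [-0.08, 1.35, 0.1], "turn": 15},
    {"offset": [-0.2, 1.8, 0.1], "turn": 20},
    {"offset": [-0.3, 2.1, 0.1], "turn": 24},
    {"offset": [-0.3, 2.1, 0.1], "turn": 24},
  ],
)

```text
t: 11.15
eef_pos: [0.4496, -0.0668, 0.2304]
ee_rot: [-3.142, 0.001, 3.118]
force: [-1.4, -2.9, 1.1]
width: 0.0396
```

```bash
python3 -c "
from h import *
c=np.array([.5033,-.067]);th=np.radians(-181.5)
to(c[0]+.055*np.cos(th),c[1]+.055*np.sin(th),.23,-181.5)
f=grab_frame('wrist'); cv2.imwrite('pics/i.png',f['frame'])"
```

```text
t 11.15 pos [ 0.4496 -0.0668  0.2304] yaw 178.64 F [-1.4 -2.9  1.1] width 0.0396 q [ 0.29  0.2  -0.69  0.   -0.69 -1.88]
offset cm [0.13 0.12 0.04] turn 0.1
```

View pics/i.png

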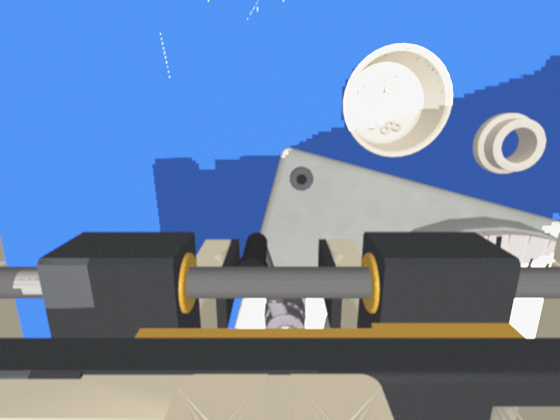

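The wrist view shows the knob at (253,255), against the trailing finger and not yet at the stop. I push on in small steps and watch the force.

Request:
send_rows(
  motion=[
    {"offset": [0.05, 0.25, 0], "turn": 2.5},
    {"offset": [0.05, 0.5, 0], "turn": 5},
    {"offset": [0.02, 0.65, 0], "turn": 7},
    {"offset": [0.02, 0.65, 0], "turn": 7},
  ],
)

```text
t: 11.6
eef_pos: [0.4497, -0.0604, 0.2301]
ee_rot: [3.141, 0.001, 2.998]
force: [0.1, -1.4, 0.9]
width: 0.0395
```

Request:
send_rows(
  motion=[
    {"offset": [0, 0.1, 0], "turn": 1},
    {"offset": [0, 0.2, 0], "turn": 2},
    {"offset": [0, 0.2, 0], "turn": 2},
  ],
)

```text
t: 11.9
eef_pos: [0.4499, -0.0583, 0.2298]
ee_rot: [3.141, 0.0, 2.962]
force: [-0.7, -1.3, 1.2]
width: 0.039
```

Request:
send_rows(
  motion=[
    {"offset": [0, 0.1, 0], "turn": 1},
    {"offset": [0, 0.2, 0], "turn": 2},
    {"offset": [0, 0.2, 0], "turn": 2},
  ],
)

```text
t: 12.2
eef_pos: [0.4503, -0.0566, 0.2297]
ee_rot: [-3.141, 0.0, 2.926]
force: [0.6, -6.0, 1.1]
width: 0.039
```

Request:
send_rows(
  motion=[
    {"offset": [0, 0.1, 0], "turn": 1},
    {"offset": [0, 0.2, 0], "turn": 2},
    {"offset": [0, 0.2, 0], "turn": 2},
  ],
)

```text
t: 12.5
eef_pos: [0.4508, -0.0557, 0.2298]
ee_rot: [-3.139, 0.0, 2.892]
force: [4.1, -18.3, -0.8]
width: 0.0395
```

The force rose to 18 N and the motion stalled, so the lever is at its stop. I back off and lift.

Request:
send_rows(
  motion=[
    {"offset": [0, -0.4, 0], "turn": 0},
    {"offset": [0, -0.9, 0], "turn": 0},
    {"offset": [0, -1.5, 0], "turn": 0},
    {"offset": [0, -1.5, 0], "turn": 0},
    {"offset": [0, -1.5, -2], "turn": 0},
    {"offset": [0, -1.5, -5], "turn": 0},
    {"offset": [0, -1.5, -8], "turn": 0},
    {"offset": [0, -1.5, -11], "turn": 0},
  ],
)

```text
t: 13.3
eef_pos: [0.4467, -0.0689, 0.3408]
ee_rot: [3.141, -0.0, 2.892]
force: [0.8, 0.2, -0.5]
width: 0.0396
```

```bash
python3 -c "
from h import *
to(.30,-.40,.36,165)"
```

```text
t 13.3 pos [ 0.4467 -0.0689  0.3408] yaw 165.7 F [ 0.8  0.2 -0.5] width 0.0396 q [ 0.29  0.04 -0.55 -0.   -0.98 -2.11]
offset cm [  6.04 -35.71  -1.92] turn 0.7
```

Request:
send_rows(
  motion=[
    {"offset": [0.7, -4.5, -1], "turn": 0},
    {"offset": [1.4, -9, -2], "turn": 0},
    {"offset": [2.1, -13.5, -2], "turn": 0},
    {"offset": [2.8, -18, -2], "turn": 0},
    {"offset": [3.5, -22.5, -2], "turn": 0},
    {"offset": [4.2, -27, -2], "turn": 0},
    {"offset": [5, -31.5, -2], "turn": 0},
    {"offset": [6, -36, -2], "turn": 0},
  ],
)

```text
t: 14.1
eef_pos: [0.299, -0.4046, 0.3598]
ee_rot: [-3.142, 0.001, 2.892]
force: [0.8, -0.2, 0.2]
width: 0.0398
```

Run:
```python
from h import *;import pickle
f=grab_frame('top');pickle.dump(f,open('k.pkl','wb'))
cv2.imwrite('pics/k.png',cv2.resize(f['frame'][140:290,185:365],None,fx=4,fy=4,interpolation=cv2.INTER_CUBIC))
resid(f,shaft_u=(253,261))
```

```text
(0.5373, 0.0503) mark 180.75 line 181.06 diff -0.31 -0.3
(0.538, 0.0507) mark 181.24 line 181.33 diff -0.1 -0.16
(0.5364, 0.0502) mark 180.64 line 181.0 diff -0.36 -0.34
(0.5373, 0.0513) mark 182.01 line 181.77 diff 0.24 0.06
slope angle 1.06 y at c.x 0.0505
slope angle 1.17 y at c.x 0.0505
```

View pics/k.png

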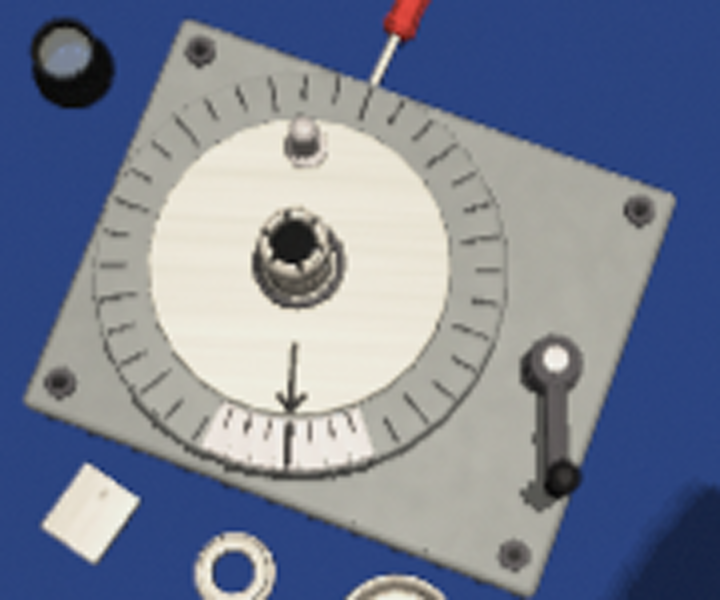

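The arrow at (290,408) is collinear with the long line at (289,420). The valve is standing and the loose things are where they were. Last, I check the lever angle.

Run:
```python
from h import *;import pickle
f=pickle.load(open('k.pkl','rb'))
P=lambda u,v,z:at_z(f,185+(u+.5)/4-.5,140+(v+.5)/4-.5,z)
d=P(562,475,.075)-P(558,357,.045); print(np.hypot(*d[:2]), (np.radians(-106.28)-np.arctan2(d[1],d[0]))%(2*np.pi))
```

```text
0.05549695758259074 1.2418534311065703
```

The lever reads about 1.24 rad, which is at its 1.2 rad stop within measuring error. I hand the job in.

```bash
python3 -c "
from station import *
print(job_done())"
```

```text
the job is handed in; nothing more can be done
None
```

The job is done and handed in at about 14 s on the robot's clock. I turned the dial about 153° clockwise by pushing the peg from inside loosely straddling fingers. Then I pushed the clamp lever until it stalled on its stop at about 18 N, backed off and withdrew the arm.

- **Dial:** after the clamping, the last top picture puts the index line about 0.1–0.3° from the target line. Line directions were 1.06° and 1.17°. The offset's sign depends on the assumed dial centre, so this is within measuring error.
- **Lever:** it measured 1.24 rad against the 1.2 rad stop, also within measuring error.
- **Surroundings:** in the last picture the valve body still stands in its nest and the nearby things in view look undisturbed. The arm ended clear of everything.
- **Failed check:** I tried to re-measure the dial between releasing the peg and pushing the lever, but the arm hid it. The readings before and after agree to within 0.03°.

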